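# Load the core analyser and hold its sprung lid just below balance

## Task

Lift the X-ray analyser's blue sprung lid past its balance point and right up, so that it stays open by itself, and stand the pale sandstone core upright in the brass ring on the chamber floor, set down gently, not dropped. Then take hold of the lid again and ease it back down, without letting it fall shut, to just below its balance point, some five to ten degrees lower, and finish while still holding it there, ready to drop shut once I have checked how the core stands. Leave the other cores, the loose ring and the caliper where they are.

Things in the scene. Friction and masses are not known exactly. Their poses are not given: they have to be found in the camera images.
- analyser: X-ray analyser fixed to the bench. Origin on the bench under the middle of the lid's width; x from front (bar side) to hinge, y to the display side, z up. White housing: x -95 to 165, y -116 to 216 mm, top 115 mm high; at x 50, y 200 a lamp up to 140 mm. Chamber under the lid, open to the top only: x -81 to 58, y -85 to 85 mm, floor 35 mm above the bench. Hinge line along y at x 90, height 121 mm.
- lid (a joint): Lid angle, rad: 0 shut (start), 1.55 (89 deg) fully open at its stop. Blue lid, amber window, 0.8 kg, 180 mm long, 214 wide, 14 thick, turns up about lid_hinge. Torsion springs balance it at 1.05 (60 deg): below, it falls shut; above, they carry it to the stop and keep it there; damped. Forces at the bar: 1.5 N to lift it off shut, 0.3 N down 7 deg below balance, 1.5 N up at the stop.
- lid_bar (a point): Middle of the lid's round steel grip bar, 12 mm thick, 136 mm long, parallel to the hinge (analyser's y), on two arms at its ends; it moves with the lid. Shut: 222 mm in front of the hinge line and 28 mm above it (149 mm above the bench), 42 mm in front of the lid's edge, free below. Fully open: 23 mm behind the hinge line, 344 mm above the bench.
- lid_hinge (a point): Point on the hinge line in the middle of the lid's width, 121 mm above the bench; fixed to the analyser, same axes as the analyser.
- ring_seat (a point): Centre of the brass centring ring fixed on the chamber floor (analyser x -12, y 0), at floor level, 35 mm above the bench: the middle of the core's foot belongs here. Ring 18 mm high; bore 58 mm wide up to 10 mm, then flared to about 68 mm at the mouth. Hidden under the lid until it is open.
- sandstone: The core to load: pale sandy-yellow banded rock cylinder, 54 mm in diameter, 60 mm high, about 0.33 kg, standing on the bench among the other two. Origin in the middle of its underside, z up along it.
- basalt: Dark grey rock core, same size, standing on the bench. Bystander. Origin in the middle of its underside.
- mudstone: Red-brown rock core, same size, standing on the bench. Bystander. Origin in the middle of its underside.
- spare_ring: Loose smaller brass ring, 64 mm across, 18 mm high, lying on the bench beside the cores. Bystander. Origin in the middle of its underside.
- caliper: Digital caliper, 150 mm long, 13 mm high, lying flat on the bench to the left. Bystander. Origin at the middle of its underside.
There are look-alikes about, which are no part of the job. What is meant by the sandstone is not green, and is the smaller of those in its own colour.

How it is judged (in metres and radians):
On the way, in this order (a step that is already met when the one before it is completed fails the run):
1. the lid is raised past its balance point, to more than 1.2 rad (value of joint lid above 1.2 rad), for 0.2 s.
2. the sandstone core stands released in the ring while the lid stays open by itself (horizontal distance between sandstone and ring_seat below 0.005 m and z of sandstone in the frame of ring_seat between -0.004 and 0.004 m and angle between sandstone's own z axis and vertical below 0.06 rad and contact force between the fingers and sandstone below 0.1 N and value of joint lid above 1.2 rad and contact force between the fingers and lid below 0.1 N), for 0.3 s.
At the end, for the whole second after the job is handed in: The fingers hold the lid still (over 0.05 N) between 0.79 and 1.02 rad, 2 to 15 degrees below balance (1.05), nothing else carrying it; the sandstone core stands untouched in the ring, upright within 0.06 rad, 5 mm off centre, 4 mm off the floor; bystanders moved under 20 mm, not tipped (value of joint lid between 0.79 and 1.02 rad and velocity of joint lid between -0.1 and 0.1 rad/s and contact force between the fingers and lid above 0.05 N and contact force between sandstone and lid below 0.1 N and horizontal distance between sandstone and ring_seat below 0.005 m and z of sandstone in the frame of ring_seat between -0.004 and 0.004 m and angle between sandstone's own z axis and vertical below 0.06 rad and contact force between the fingers and sandstone below 0.1 N and distance of each of basalt, mudstone, spare_ring, caliper from where it was at the start of the episode below 0.02 m and angle between each of basalt, mudstone, spare_ring, caliper's own z axis and vertical below 0.2 rad); the arm keeps its last pose, push and grip.
It fails at once if the sandstone core is dropped: it falls, out of the fingers, at more than 0.4 m/s (contact force between the fingers and sandstone below 0.05 N and linear speed of sandstone above 0.4 m/s).
It fails at once if the lid falls (nearly) shut again over the loaded core (horizontal distance between sandstone and ring_seat below 0.01 m and value of joint lid below 0.5 rad).
It fails at once if a bystander is pushed more than 40 mm or tipped over (distance of any of basalt, mudstone, spare_ring, caliper from where it was at the start of the episode above 0.04 m or angle between any of basalt, mudstone, spare_ring, caliper's own z axis and vertical above 0.6 rad).
It also fails if it takes over 72 s, if anything falls off the work surface, if the arm or the gripper's body presses on something with over 40 N, if the wrist force passes 120 N, or if a joint passes its speed limit or range.

## Robot

A 6-joint arm with a two-finger parallel gripper is mounted at the origin on the work surface. World frame = base frame: x ahead of the robot, y to its left, z up, the work surface at z = 0. Lengths are in mm, angles in rad, forces in N, time in s.
With the tool pointing down it reaches from about 275 to 825 mm from the base axis. Payload 5.2 kg.
Tool frame: the origin (TCP) lies midway between the tips of the shut fingers; the grasp point (between the pads) lies 19 mm behind it; x points along the fingers, y is the direction in which the jaws open and shut, and the axes are right-handed (so a half turn about x gives the same grasp; the last joint's range is limited). The gripper opens to 93 mm and grips with 3 to 60 N. Pads are 15 mm wide; open, the fingers measure 128 mm over their backs; the gripper's body (75 mm by 188 mm) begins 65 mm behind the grasp point.
Start: joints at [1.13, 0.259, 1.535, -0, 1.348, -0.203], TCP at [129.538, 534.532, 218.653] pointing down, gripper open.
Joint ranges: [-3.14, 3.14], [-0.91, 2.08], [0.19, 2.58], [-1.22, 4.36], [0.22, 2.71], [-3.12, 3.12]. Speed limits (rad/s): [2.57, 2.57, 3.14, 3.14, 3.14, 3.14].

## Interface

Orientations are given as a 3x3 rotation matrix whose columns are the frame's x, y, z axes.
In Python, from plant import robot gives the robot as it stands. The module is installed in compiled form; this text tells all that it offers.
- The arm moves only by the tool send_rows, never from a script. Its argument "commands" is a list that holds one entry, the list of rows, each a list of 7 numbers: the shift along the tool's x, y, z in cm, then the turn, a rotation vector about the tool's x, y, z in degrees, then the gripper command: -1 is shut, 1 is fully open, values between are in proportion. In form: [[[dx, dy, dz, rx, ry, rz, hand], ...]]. A call has 1 to 8 rows; each row is the pose to reach, as a shift and turn from the pose commanded when the call began, along the tool's axes at that moment; what a row does not reach only later rows make up. A row lasts 1/10 s, in which the tool goes at most 50 mm and 8.59 degrees, less where a joint would pass 70% of its speed; a pose out of reach is approached as far as the arm can. A call with a gripper value outside its range is refused whole. The fingers move at their own pace and stop on an object; "force" is the grip in N (left out, the last holds). Time passes only in rows, so rows that repeat a pose let the fingers close. It gives the time, the measured TCP pose, the force and the opening at its end, in the units of the state.
- robot.read_state(): the state, without advancing time (a new reading comes with each control period).
- robot.capture(name): name is "scene" or "top" or "wrist"; returns the picture (384x512x3 uint8, red, green, blue); there is no depth.
- robot.camera_info(name): a dict with "mtx" (3x3 intrinsics, pixels), "position" and "rotation" of the camera in the world. Camera axes: x right, y up, looking along -z (the intrinsics and any distortion apply to the point x, -y, -z); pixel columns grow to the right and rows downward; lengths in mm; the calibration is good to about 2 mm. A picture is of the moment at which its call begins: read the wrist's pose just before it. camera_info takes no time and is no camera call; for the wrist camera it gives the pose at the moment of the call.
- robot.hand_in(): hands the job in, once; it reports no verdict.
The state is a dict: "time_s": time; "joint_positions": joint angles; "qd": joint speeds; "effort": joint torques, N m; "position": TCP position; "tool_rot": TCP orientation; "wrist_force": force on the tool from outside, world axes, zero at the start; "moment": the same for the moment, N m; "gripper_width": opening from 0.0 (shut) to 1.0 (fully open).
Only numpy, scipy, OpenCV 4.12 (cv2) and the standard library are available. Lean on these libraries where they do the work, as an engineer would, in place of code of your own. Each camera call takes 0.05 s, during which the arm holds its last target. There are 200 camera calls.

## Working session

There is one attempt and no reset: what is moved stays moved. The work goes in short steps, Python scripts to look and compute and a tool call to move; the robot and the scene stay as the last step left them, time stands still between calls to the robot, and variables do not carry over. Pictures are saved under pics/ and viewed, about 8 in all and at most 12, crops included, and the job is handed in when it is done.

Besides the shell and the picture viewer there is one more tool, called by a JSON object that holds its "name" and its "arguments", one argument or row to a line. send_rows: Moves the arm, as the interface text tells. Its arguments: {"type":"object","properties":{"commands":{"type":"array","items":{"type":"array","items":{"type":"array","items":{"type":"number"}}}},"force":{"type":"number"}},"required":["commands"]}

```bash
mkdir -p pics; ls; cat > h.py <<'E'
import numpy as np, cv2
from plant import robot
def info(n):
    c=robot.camera_info(n); return np.array(c['mtx']),np.array(c['position'],float),np.array(c['rotation'])
def ray(n,uv,ci=None):
    K,p,R=ci or info(n); d=np.linalg.inv(K)@[uv[0],uv[1],1]; d=R@[d[0],-d[1],-d[2]]; return p,d/np.linalg.norm(d)
def onz(n,uv,z,ci=None):
    p,d=ray(n,uv,ci); return p+d*(z-p[2])/d[2]
def tri(rs):
    A=np.zeros((3,3));b=np.zeros(3)
    for p,d in rs:
        M=np.eye(3)-np.outer(d,d);A+=M;b+=M@p
    x=np.linalg.solve(A,b); return x,[np.linalg.norm((np.eye(3)-np.outer(d,d))@(x-p)) for p,d in rs]
def proj(n,P,ci=None):
    K,p,R=ci or info(n); q=R.T@(np.array(P)-p); q=K@[q[0],-q[1],-q[2]]; return q[:2]/q[2]
def snap(n,f):
    im=cv2.cvtColor(robot.capture(n),cv2.COLOR_RGB2BGR); cv2.imwrite(f'pics/{f}.png',im); return im
E
python3 - <<'E'
from h import *
a=snap('scene','s0');b=snap('top','t0');w=snap('wrist','w0')
cv2.imwrite('pics/both0.png',cv2.resize(np.hstack([a,b]),(800,300)))
cv2.imwrite('pics/st.png',np.vstack([np.hstack([a,b])])[:, :])
for n in('scene','top','wrist'):
    print(n,*[np.round(x,2).tolist() for x in info(n)], robot.camera_info(n).keys())
print(robot.read_state())
E
```

```text
pics
scene [[497.58, 0.0, 258.62], [0.0, 497.58, 186.73], [0.0, 0.0, 1.0]] [1602.97, -509.46, 899.27] [[0.45, -0.49, 0.74], [0.89, 0.26, -0.37], [-0.01, 0.83, 0.55]] dict_keys(['mtx', 'position', 'rotation'])
top [[350.03, 0.0, 253.72], [0.0, 350.03, 191.72], [0.0, 0.0, 1.0]] [429.1, 18.75, 1239.0] [[-0.01, 1.0, -0.08], [-1.0, -0.01, -0.03], [-0.03, 0.08, 1.0]] dict_keys(['mtx', 'position', 'rotation'])
wrist [[335.94, 0.0, 258.04], [0.0, 335.94, 193.48], [0.0, 0.0, 1.0]] [57.64, 550.9, 385.71] [[0.24, -0.94, -0.26], [0.97, 0.23, 0.06], [-0.0, -0.26, 0.96]] dict_keys(['mtx', 'position', 'rotation'])
{'time_s': 0.15, 'joint_positions': array([ 1.13020100e+00,  2.59166445e-01,  1.53578996e+00, -5.50250447e-06,
        1.34802768e+00, -2.02851918e-01]), 'qd': array([-0.0007429 , -0.00079431, -0.0048429 ,  0.00071613,  0.00192685,
        0.00075084]), 'effort': array([ 3.75953852e-03, -4.37643421e+01, -2.84234512e+01,  7.19173648e-02,
        3.79489339e-02, -1.39195186e-04]), 'position': array([129.3589229 , 534.14924733, 218.03037025]), 'tool_rot': array([[-5.88563445e-04,  2.35508524e-01,  9.71872105e-01],
       [-1.26084097e-03,  9.71871326e-01, -2.35509099e-01],
       [-9.99999032e-01, -1.36398822e-03, -2.75069139e-04]]), 'wrist_force': array([-0.33265564,  0.24020593, -0.08037008]), 'moment': array([-0.05449074,  0.00734033, -0.01460263]), 'gripper_width': 1.0052308704668345}
```

View pics/s0.png

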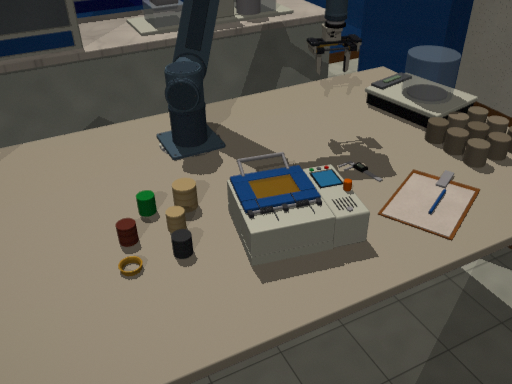

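View pics/t0.png

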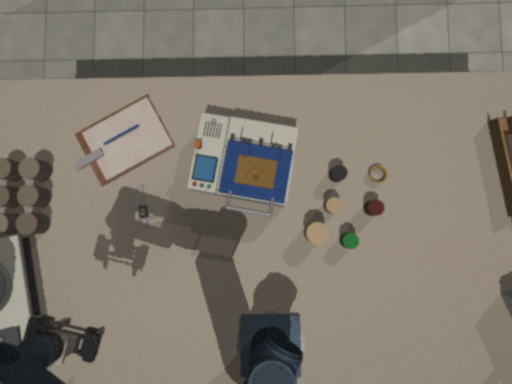

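Scene: the small pale-yellow core is at (176,219), the larger one of the same colour at (185,194), a green one at (146,203), the red-brown at (127,232) and the dark at (182,244). In the top view these are (333,205), (317,233), (349,241), (374,207) and (339,173). My choice is the small pale one. The analyser's bar is towards the robot, at top (249,203). I'll check this in close crops and measure.

```bash
python3 - <<'E'
from h import *
a=cv2.imread('pics/s0.png');b=cv2.imread('pics/t0.png')
A=cv2.resize(a[145:245,225:325],(400,400),interpolation=cv2.INTER_CUBIC)   # x4
B=cv2.resize(b[110:220,185:305][:100,:100],(400,400),interpolation=cv2.INTER_CUBIC)
B=cv2.resize(b[120:220,210:310],(400,400),interpolation=cv2.INTER_CUBIC)
C=cv2.resize(a[175:275,110:210],(200,200));D=cv2.resize(b[155:255,300:400],(200,200))
low=np.hstack([C,D,np.zeros((200,400,3),np.uint8)])
cv2.imwrite('pics/c1.png',np.vstack([np.hstack([A,B]),low]))
def blob(im,roi,lo,hi,k=2):
    x0,y0,x1,y1=roi; hsv=cv2.cvtColor(im[y0:y1,x0:x1],cv2.COLOR_BGR2HSV)
    m=cv2.inRange(hsv,lo,hi); n,l,s,c=cv2.connectedComponentsWithStats(m)
    for i in np.argsort(-s[1:,4])[:k]+1: print(s[i][:2]+[x0,y0],s[i][2:],c[i]+[x0,y0])
print('blue scene');blob(a,(220,150,330,260),(105,150,60),(125,255,255))
print('blue top');blob(b,(210,120,310,215),(105,150,60),(125,255,255))
print('sand top',b[205,333],cv2.cvtColor(b[205:206,333:334],cv2.COLOR_BGR2HSV));
blob(b,(322,192,346,218),(10,60,150),(28,200,255))
print(a[213,176]);blob(a,(160,200,192,236),(10,60,120),(28,200,255))
for z in (0,60): print(z,onz('top',(333,205),z))
E
```

```text
blue scene
[231 166] [  89   45 1697] [273.18503241 187.94342958]
blue top
[221 152] [ 67  50 787] [250.6747141  183.74714104]
[251 148] [ 28  11 106] [263.14150943 152.90566038]
sand top [110 142 163] [[[ 18  83 163]]]
[327 198] [ 16  15 184] [334.35326087 204.97282609]
[ 99 141 165]
[165 206] [ 20  11 177] [174.09039548 210.90960452]
[173 201] [1 1 1] [173. 201.]
0 [ 476.14463607 -227.44147387    0.        ]
60 [ 473.86654498 -215.51953573   60.        ]
```

View pics/c1.png

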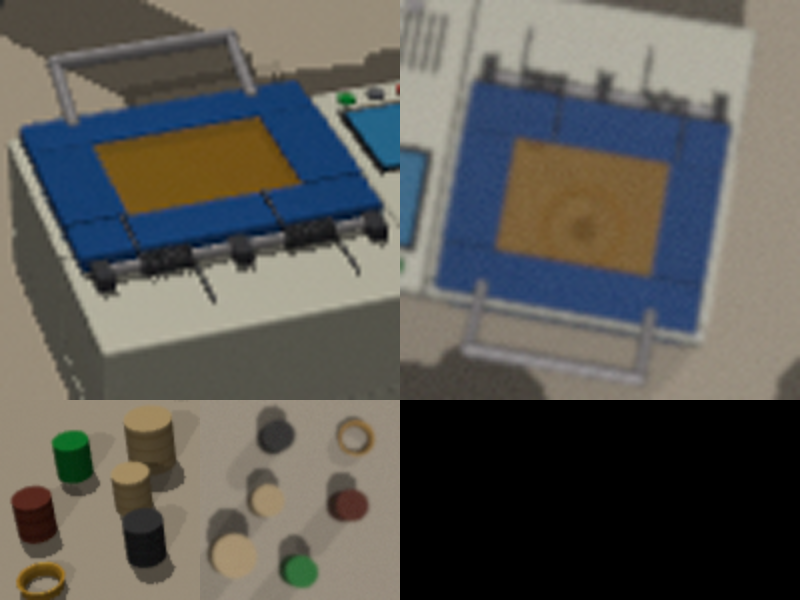

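The crops show the bar: scene ends at (238,160) and (283,153), top ends at (271,214) and (227,207). The hinge blocks are also visible. The small pale core is confirmed, distinct from the larger pale one and the green one. Next I triangulate.

```bash
python3 - <<'E'
from h import *
s=lambda X,Y:((X+.5)/4-.5+225,(Y+.5)/4-.5+145)
t=lambda X,Y:((X-400+.5)/4-.5+210,(Y+.5)/4-.5+120)
P={}
for n,a,b in [('bar-',(54,62),(643,377)),('bar+',(233,35),(467,349)),('lidfront-',(22,130),(697,332)),('lidfront+',(303,84),(437,288)),('lidhinge-',(84,262),(727,122)),('lidhinge+',(382,205),(474,82)),('blk-',(104,270),(720,106)),('blkmid',(241,248),(604,85)),('blk+',(377,225),(490,67))]:
    P[n],r=tri([ray('scene',s(*a)),ray('top',t(*b))]); print(n,P[n].round(1),np.round(r,1))
print('bar len',np.linalg.norm(P['bar+']-P['bar-']))
d=P['bar+']-P['bar-'];print('yaw of analyser y dir',np.degrees(np.arctan2(d[1],d[0])), [np.degrees(np.arctan2(*(P[k+'+']-P[k+'-'])[[1,0]])) for k in('lidfront','lidhinge','blk')])
print('sand tri',tri([ray('scene',(175.5,210.5)),ray('top',(334,205))]))
for z in(60,):print(onz('scene',(175.5,210.5),z),onz('top',(334,205),z))
# other cores (top centres at z 60 for clearance)
for n,uv in [('basalt',(338,172)),('mud',(374,207)),('big',(317,232)),('green',(349,241))]: print(n,onz('top',uv,60).round())
print('calip',onz('top',(143,212),10).round())
E
```

```text
bar- [445.3  -1.4 152.5] [2.6 2.6]
bar+ [468.3 135.9 149.4] [3.2 3.2]
lidfront- [481.1 -44.9 126.5] [2.8 2.8]
lidfront+ [519.4 164.8 124.8] [5.6 5.6]
lidhinge- [648.4 -73.2 127. ] [0.4 0.4]
lidhinge+ [684.4 131.8 127.1] [2.3 2.3]
blk- [662.  -66.6 127.1] [1.6 1.6]
blkmid [680.5  25.8 125. ] [1. 1.]
blk+ [697.6 119.4 122.9] [2.5 2.5]
bar len 139.3139119971191
yaw of analyser y dir 80.47581504808056 [np.float64(79.65765915872221), np.float64(80.05619174697571), np.float64(79.16412485239921)]
sand tri (array([ 474.85132208, -215.55442535,   62.13907033]), [np.float64(3.018836702755133), np.float64(3.018836702755278)])
[ 473.77393752 -212.21859684   60.        ] [ 473.84321539 -218.84947437   60.        ]
basalt [ 585. -235.   60.]
mud [ 466. -351.   60.]
big [ 384. -160.   60.]
green [ 354. -266.   60.]
calip [456. 443.  10.]
```

{"name": "send_rows", "arguments": {
  "commands": [
    [[0,-18,21,43,0,0,0],[0,-18,21,43,0,0,0],[0,-18,21,43,0,0,0],[0,-18,21,43,0,0,0],[0,-18,21,43,0,0,0],[0,-18,21,43,0,0,0],[0,-18,21,43,0,0,0],[0,-18,21,43,0,0,0]]
  ],
  "force": 15
}}

```text
time_s: 0.95
position: [291.3, 309.9, 218.6]
tool_rot: [[-0.001, 0.836, 0.549], [0.0, 0.549, -0.836], [-1.0, -0.0, -0.001]]
wrist_force: [-0.6, -0.2, 0.2]
gripper_width: 0.501
```

```bash
cat >> h.py <<'E'
from scipy.spatial.transform import Rotation as Ro
YAW=np.radians(-10.0)
AX=lambda y=YAW:(np.array([np.cos(y),np.sin(y),0]),np.array([-np.sin(y),np.cos(y),0]))
def toolR(yaw_jaw_deg,tilt=0):  # fingers down, jaws y at given world yaw; tilt: about tool z, deg
    a=np.radians(yaw_jaw_deg); x=np.array([0,0,-1.]); y=np.array([np.cos(a),np.sin(a),0])
    R=np.c_[x,y,np.cross(x,y)]; return R@Ro.from_euler('z',tilt,degrees=True).as_matrix()
def go(pos,R,s=None):
    s=s or robot.read_state(); T=np.array(s['tool_rot'])
    print('shift cm',(T.T@(np.array(pos)-s['position'])/10).round(2),'turn',np.degrees(Ro.from_matrix(T.T@R).as_rotvec()).round(1))
E
python3 - <<'E'
from h import *
s=robot.read_state();print(s['time_s'],s['position'],s['joint_positions'].round(2),s['gripper_width'])
go((457,67,230),toolR(-10))
E
```

```text
0.95 [291.28467268 309.94086471 218.57464593] [ 0.55  0.03  1.81  0.    1.3  -0.03] 0.50106030684042
shift cm [-1.16  0.53 29.4 ] turn [43.3 -0.   0. ]
```

{"name": "send_rows", "arguments": {
  "commands": [
    [[-1.2,0.5,29.4,43.3,0,0,0],[-1.2,0.5,29.4,43.3,0,0,0],[-1.2,0.5,29.4,43.3,0,0,0],[-1.2,0.5,29.4,43.3,0,0,0],[-1.2,0.5,29.4,43.3,0,0,0],[-1.2,0.5,29.4,43.3,0,0,0],[-1.2,0.5,29.4,43.3,0,0,0],[-1.2,0.5,29.4,43.3,0,0,0]]
  ]
}}

```text
time_s: 1.75
position: [457.2, 68.1, 230.1]
tool_rot: [[-0.001, 0.985, -0.173], [0.001, -0.173, -0.985], [-1.0, -0.002, -0.001]]
wrist_force: [-0.5, 0.9, -0.5]
gripper_width: 0.501
```

```bash
python3 - <<'E'
from h import *
import pickle
s=robot.read_state();print(s['time_s'],s['position'],s['joint_positions'].round(2),s['gripper_width'])
ci=info('wrist');w=snap('wrist','w1');pickle.dump(ci,open('ci1.pkl','wb'))
for P in [(445.3,-1.4,149),(468.3,135.9,149)]: print(proj('wrist',P,ci).round(1))
E
```

```text
1.75 [457.16236744  68.05402475 230.14489591] [-0.09  0.09  1.71  0.    1.34  0.08] 0.5005637933847518
[259.4 280.6]
[258.1 106.7]
```

View pics/w1.png

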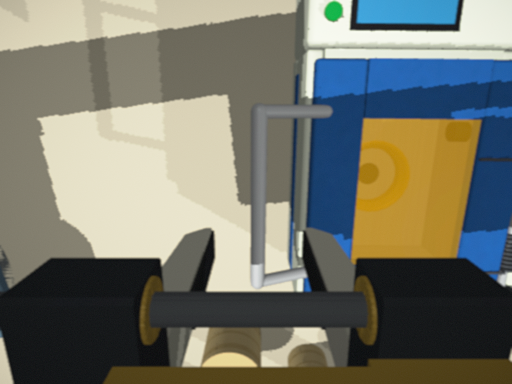

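The wrist view shows the bar at columns 257–260, rows 107–284, midway between the fingers and parallel to them. That agrees with the projections to about 3 px, and the triangulated height of 151 mm agrees with the stated 149. Going down and gripping.

{"name": "send_rows", "arguments": {
  "commands": [
    [[4.5,0,0,0,0,0,-0.4],[8,0,0,0,0,0,-0.4],[9.8,0,0,0,0,0,-0.4],[9.8,0,0,0,0,0,-0.4],[9.8,0,0,0,0,0,-1],[9.8,0,0,0,0,0,-1],[9.8,0,0,0,0,0,-1],[9.8,0,0,0,0,0,-1]]
  ]
}}

```text
time_s: 2.6
position: [456.9, 68.2, 133.6]
tool_rot: [[0.0, 0.985, -0.172], [0.001, -0.172, -0.985], [-1.0, 0.0, -0.001]]
wrist_force: [-2.3, 4.2, 3.3]
gripper_width: 0.119
```

```bash
cat >> h.py <<'E'
def lidpath(bar0,th0,ths,R0,tcp0):
    # shift (cm) in tool axes at tcp0 keeping orientation, from lid th0 to ths
    ax,_=AX(); f=lambda t:-223.8*np.cos(t+.1255)*ax+np.array([0,0,223.8*np.sin(t+.1255)])
    for t in ths: print(round(t,2),(R0.T@(f(t)-f(th0))/10).round(1).tolist())
E
python3 - <<'E'
from h import *
s=robot.read_state();print(s['time_s'],s['position'],s['wrist_force'],s['gripper_width'])
lidpath(0,0,[.1,.2,.3,.4,.5,.6,.7,.8],np.array(s['tool_rot']),0)
E
```

```text
2.6 [456.93694958  68.19148877 133.60496367] [-2.33293906  4.20566103  3.32369886] 0.1190314024067323
0.1 [-2.2, 0.4, -0.0]
0.2 [-4.4, 1.0, -0.0]
0.3 [-6.4, 1.8, -0.0]
0.4 [-8.4, 2.8, -0.0]
0.5 [-10.3, 4.1, -0.0]
0.6 [-12.0, 5.5, -0.0]
0.7 [-13.6, 7.0, -0.0]
0.8 [-15.1, 8.7, -0.0]
```

{"name": "send_rows", "arguments": {
  "commands": [
    [[-1.1,0.2,0,0,0,0,-1],[-2.2,0.4,0,0,0,0,-1],[-3.3,0.7,0,0,0,0,-1],[-4.4,1.0,0,0,0,0,-1],[-6.4,1.8,0,0,0,0,-1],[-8.4,2.8,0,0,0,0,-1],[-10.3,4.1,0,0,0,0,-1],[-12.0,5.5,0,0,0,0,-1]]
  ]
}}

```text
time_s: 3.4
position: [507.7, 58.7, 254.5]
tool_rot: [[-0.008, 0.985, -0.172], [0.001, -0.172, -0.985], [-1.0, -0.008, -0.0]]
wrist_force: [-13.9, 5.6, 7.8]
gripper_width: 0.123
```

```bash
python3 - <<'E'
from h import *
s=robot.read_state();print(s['time_s'],s['position'],s['wrist_force'],s['gripper_width'],s['joint_positions'].round(2))
lidpath(0,.6,[.7,.8,.9,1.,1.1,1.2,1.3,1.35,1.4,1.45,1.5],np.array(s['tool_rot']),0)
E
```

```text
3.4 [507.71269725  58.69793349 254.46315696] [-13.87793524   5.61328146   7.77035867] 0.12322436723815802 [-0.1   0.17  1.56  0.    1.42  0.07]
0.7 [-1.6, 1.6, 0.0]
0.8 [-3.1, 3.3, 0.0]
0.9 [-4.3, 5.1, 0.0]
1.0 [-5.4, 7.1, 0.0]
1.1 [-6.3, 9.1, 0.0]
1.2 [-6.9, 11.3, 0.0]
1.3 [-7.4, 13.4, 0.0]
1.35 [-7.5, 14.6, 0.0]
1.4 [-7.6, 15.7, 0.0]
1.45 [-7.7, 16.8, 0.0]
1.5 [-7.6, 17.9, 0.0]
```

{"name": "send_rows", "arguments": {
  "commands": [
    [[-1.6,1.6,0,0,0,0,-1],[-3.1,3.3,0,0,0,0,-1],[-4.3,5.1,0,0,0,0,-1],[-5.4,7.1,0,0,0,0,-1],[-6.3,9.1,0,0,0,0,-1],[-6.9,11.3,0,0,0,0,-1],[-7.4,13.4,0,0,0,0,-1],[-7.5,14.6,0,0,0,0,-1]]
  ]
}}

```text
time_s: 4.2
position: [657.2, 31.0, 330.2]
tool_rot: [[0.004, 0.985, -0.174], [-0.002, -0.174, -0.985], [-1.0, 0.005, 0.002]]
wrist_force: [-0.5, -1.4, 3.2]
gripper_width: 0.121
```

```bash
python3 - <<'E'
from h import *
s=robot.read_state();print(s['time_s'],s['position'],s['wrist_force'],s['gripper_width'],s['joint_positions'].round(2))
lidpath(0,1.35,[1.4,1.45,1.5],np.array(s['tool_rot']),0)
E
```

```text
4.2 [657.1758701   30.95608609 330.22707238] [-0.46229406 -1.394461    3.24091173] 0.12092317949527095 [-0.12  0.42  1.04 -0.    1.68  0.05]
1.4 [-0.1, 1.1, -0.0]
1.45 [-0.1, 2.2, -0.0]
1.5 [-0.1, 3.4, -0.0]
```

{"name": "send_rows", "arguments": {
  "commands": [
    [[-0.1,1.1,0,0,0,0,-1],[-0.1,2.2,0,0,0,0,-1],[-0.1,3.2,0,0,0,0,-1],[-0.1,3.4,0,0,0,0,-1],[-0.1,3.4,0,0,0,0,-1],[-0.1,3.4,0,0,0,0,-0.4],[-0.1,3.4,0,0,0,0,-0.4],[-0.1,3.4,0,0,0,0,-0.4]]
  ]
}}

```text
time_s: 5.0
position: [688.3, 27.3, 328.7]
tool_rot: [[-0.0, 0.985, -0.172], [0.0, -0.172, -0.985], [-1.0, -0.0, -0.0]]
wrist_force: [1.0, -0.8, -0.8]
gripper_width: 0.288
```

{"name": "send_rows", "arguments": {
  "commands": [
    [[-2,0,0,0,0,0,-0.4],[-5,0,0,0,0,0,-0.4],[-7,0,0,0,0,0,-0.4],[-7,-5,0,0,0,0,0],[-7,-10,0,0,0,0,1],[-7,-15,0,0,0,0,1],[-7,-20,0,0,0,0,1],[-7,-24,0,0,0,0,1]]
  ]
}}

```text
time_s: 5.8
position: [448.8, 69.5, 398.6]
tool_rot: [[-0.001, 0.985, -0.171], [0.001, -0.171, -0.985], [-1.0, -0.001, -0.001]]
wrist_force: [-0.4, 0.5, 0.2]
gripper_width: 0.678
```

```bash
python3 - <<'E'
from h import *
import pickle
s=robot.read_state();print(s['time_s'],s['position'],s['wrist_force'],s['gripper_width'],s['joint_positions'].round(2))
ci=info('wrist');w=snap('wrist','w2');pickle.dump(ci,open('ci2.pkl','wb'))
a=snap('scene','s2');b=snap('top','t2')
ax,ay=AX(); H=np.array([676,28.6,121]); seat=H-102*ax; seat[2]=35
print('seat est',seat)
for n,c in(('wrist',ci),('scene',None),('top',None)):print(n,proj(n,seat,c).round(),proj(n,H+23*ax+[0,0,223],c).round())
cv2.imwrite('pics/c2.png',np.vstack([np.hstack([cv2.resize(a[110:260,220:370],(400,400)),cv2.resize(b[110:230,185:305],(400,400))])]))
E
```

```text
5.8 [448.83035409  69.48889548 398.62542167] [-0.40317264  0.50423285  0.19638308] 0.6784483912799634 [-0.09  0.02  1.39  0.    1.73  0.08]
seat est [575.54960919  46.31211412  35.        ]
wrist [340. 150.] [624. 212.]
scene [272. 211.] [289. 136.]
top [255. 176.] [260. 115.]
```

View pics/w2.png

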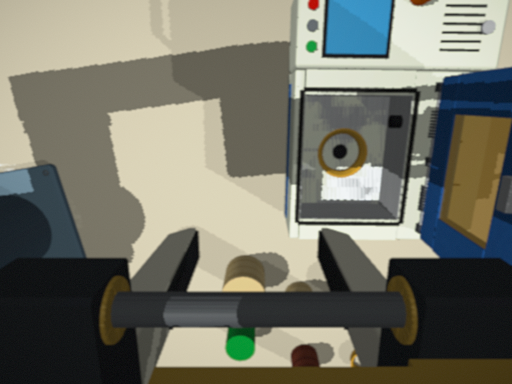

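View pics/c2.png

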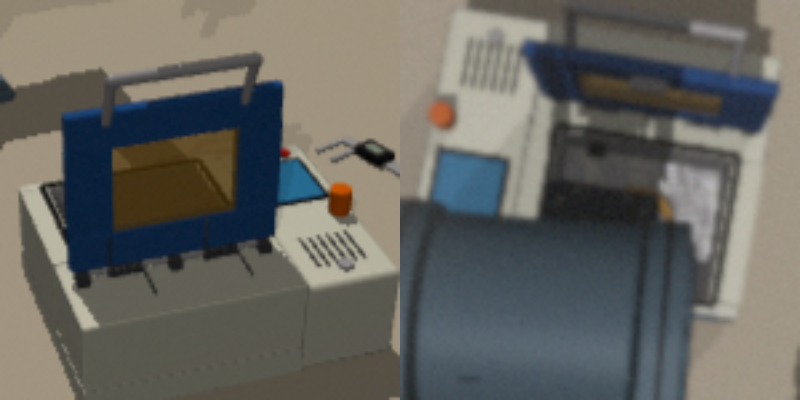

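The lid stands open by itself: bar at scene crop (185,65), i.e. upright. The ring is visible in the wrist image at (342,153), predicted at (340,150). Next, hover over the sandstone with the jaws turned along the analyser's y.

```bash
python3 - <<'E'
from h import *
import pickle
ci=pickle.load(open('ci2.pkl','rb'));w=cv2.imread('pics/w2.png')
hsv=cv2.cvtColor(w,cv2.COLOR_BGR2HSV)
roi=np.zeros(w.shape[:2],np.uint8);roi[115:195,305:400]=255
m=cv2.inRange(hsv,(12,120,70),(30,255,255))&roi
c=max(cv2.findContours(m,cv2.RETR_EXTERNAL,cv2.CHAIN_APPROX_NONE)[0],key=cv2.contourArea)
e=cv2.fitEllipse(c);print(e)
for z in(35,53):print(onz('wrist',e[0],z,ci).round(1))
print('dot',onz('wrist',(340,152),35,ci).round(1))
go((474,-215.5,220),toolR(80))
E
```

```text
((342.10858154296875, 152.3580780029297), (45.78229904174805, 48.939598083496094), 47.6679801940918)
[577.9  41.4  35. ]
[573.9  44.8  53. ]
dot [574.7  42.6  35. ]
shift cm [17.97  7.21 27.68] turn [-89.8   0.   -0.1]
```

{"name": "send_rows", "arguments": {
  "commands": [
    [[6,7.2,27.7,-89.8,0,0,1],[6,7.2,27.7,-89.8,0,0,1],[10,7.2,27.7,-89.8,0,0,1],[14,7.2,27.7,-89.8,0,0,1],[18,7.2,27.7,-89.8,0,0,1],[18,7.2,27.7,-89.8,0,0,1],[18,7.2,27.7,-89.8,0,0,1],[18,7.2,27.7,-89.8,0,0,1]]
  ]
}}

```text
time_s: 6.75
position: [474.6, -219.5, 214.0]
tool_rot: [[-0.005, 0.569, 0.822], [0.003, 0.822, -0.569], [-1.0, -0.0, -0.006]]
wrist_force: [0.4, -0.1, 0.5]
gripper_width: 0.997
```

```bash
python3 - <<'E'
from h import *
s=robot.read_state();print(s['time_s'],s['position'],s['gripper_width'],s['joint_positions'].round(2))
go((474,-215.5,220),toolR(80))
E
```

```text
6.75 [ 474.55516435 -219.54152609  213.97190585] 0.9967346029752063 [-0.65  0.22  1.6  -0.    1.33 -1.61]
shift cm [-0.6   0.3  -0.28] turn [-24.7  -0.3  -0.1]
```

{"name": "send_rows", "arguments": {
  "commands": [
    [[-0.6,0.3,-0.2,-24.7,0,0,1],[-0.6,0.3,-0.2,-24.7,0,0,1],[-0.6,0.3,-0.2,-24.7,0,0,1],[-0.6,0.3,-0.2,-24.7,0,0,1],[-0.6,0.3,-0.2,-24.7,0,0,1]]
  ]
}}

```text
time_s: 7.25
position: [475.9, -213.7, 224.0]
tool_rot: [[-0.001, 0.18, 0.984], [0.001, 0.984, -0.18], [-1.0, 0.001, -0.001]]
wrist_force: [-0.4, 0.0, -0.4]
gripper_width: 1.001
```

```bash
python3 - <<'E'
from h import *
s=robot.read_state();print(s['time_s'],s['position'],s['gripper_width'])
ci=info('wrist');w=snap('wrist','w3')
import pickle;pickle.dump(ci,open('ci3.pkl','wb'))
print(proj('wrist',(474,-215.5,60),ci),proj('wrist',(474,-215.5,0),ci))
print('big',proj('wrist',(384,-160,60),ci),'basalt',proj('wrist',(585,-235,60),ci))
E
```

```text
7.25 [ 475.93217786 -213.66340551  224.02615307] 1.000680082641446
[256.75899131 175.92186647] [256.93031943 165.12871304]
big [297.80719272  72.47825195] basalt [257.62395577 276.4110171 ]
```

View pics/w3.png

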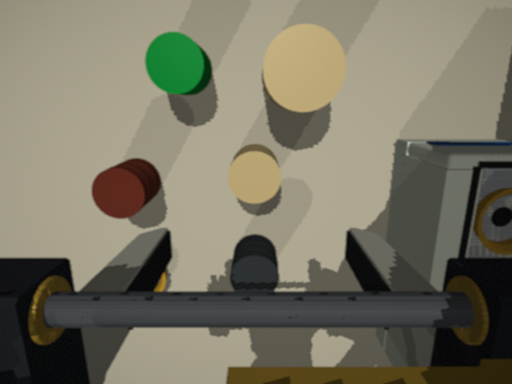

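The wrist view shows the small pale core at (255,178), predicted at (257,176). The big pale one is at (305,68), green at (176,63), mudstone at (125,190), basalt at (254,265), and the jaws' path is free. The ring is also visible at (500,216).

```bash
python3 - <<'E'
from h import *
import pickle
ci=pickle.load(open('ci3.pkl','rb'));w=cv2.imread('pics/w3.png')
hsv=cv2.cvtColor(w,cv2.COLOR_BGR2HSV);print(hsv[178,255],hsv[155,250],hsv[300-130,330])
m=cv2.inRange(hsv,(10,60,200),(30,255,255))
roi=np.zeros_like(m);roi[140:225,215:300]=255;m&=roi
c=max(cv2.findContours(m,cv2.RETR_EXTERNAL,cv2.CHAIN_APPROX_NONE)[0],key=cv2.contourArea)
e=cv2.fitEllipse(c);print(e)
P=onz('wrist',e[0],60,ci);print(P.round(1)); print('diam',np.linalg.norm(onz('wrist',(e[0][0]-e[1][0]/2,e[0][1]),60,ci)-onz('wrist',(e[0][0]+e[1][0]/2,e[0][1]),60,ci)))
print(tri([ray('wrist',e[0],ci),ray('scene',(175.5,210.5)),ray('top',(334,205))]))
# ring height from wrist view 2 & 3: dot at (500,216)
go((P[0],P[1],22),toolR(80))
E
```

```text
[ 21  96 183] [ 21  96 186] [ 24  43 174]Traceback (most recent call last):
  File "<stdin>", line 7, in <module>
ValueError: max() iterable argument is empty
```

```bash
python3 - <<'E'
from h import *
import pickle
ci=pickle.load(open('ci3.pkl','rb'));w=cv2.imread('pics/w3.png')
hsv=cv2.cvtColor(w,cv2.COLOR_BGR2HSV)
print(w[178,255],w[150,250],w[170,330],hsv[148:156,245:265:5].tolist()[0])
m=cv2.inRange(hsv,(10,75,160),(30,255,255))
roi=np.zeros_like(m);roi[140:225,215:300]=255;m&=roi
c=max(cv2.findContours(m,cv2.RETR_EXTERNAL,cv2.CHAIN_APPROX_NONE)[0],key=cv2.contourArea)
e=cv2.fitEllipse(c);print(e)
P=onz('wrist',e[0],60,ci);print(P.round(1)); print('diam',np.linalg.norm(onz('wrist',(e[0][0]-e[1][0]/2,e[0][1]),60,ci)-onz('wrist',(e[0][0]+e[1][0]/2,e[0][1]),60,ci)))
print(tri([ray('wrist',e[0],ci),ray('scene',(175.5,210.5)),ray('top',(334,205))]))
go((P[0],P[1],22),toolR(80))
E
```

```text
[114 163 183] [ 69 100 114] [145 168 174] [[21, 104, 103], [21, 99, 103], [22, 101, 104], [22, 96, 104]]
((253.9041290283203, 176.93844604492188), (50.67110824584961, 52.13974380493164), 90.01237487792969)
[ 474.5 -218.5   60. ]
diam 51.17903527211503
(array([ 474.56158682, -216.52964194,   61.86558479]), [np.float64(1.9526912897584854), np.float64(3.99172647966363), np.float64(2.06780578120299)])
shift cm [20.22 -0.52 -0.03] turn [-0.4 -0.  -0. ]
```

{"name": "send_rows", "arguments": {
  "commands": [
    [[4.5,-0.4,0,-0.4,0,0,1],[9,-0.4,0,-0.4,0,0,1],[13,-0.4,0,-0.4,0,0,1],[17,-0.4,0,-0.4,0,0,1],[19,-0.4,0,-0.4,0,0,1],[19.6,-0.4,0,-0.4,0,0,1],[19.6,-0.4,0,-0.4,0,0,1],[19.6,-0.4,0,-0.4,0,0,0.5]]
  ],
  "force": 20
}}

```text
time_s: 8.1
position: [475.8, -218.0, 29.8]
tool_rot: [[0.002, 0.17, 0.985], [-0.001, 0.985, -0.17], [-1.0, -0.001, 0.002]]
wrist_force: [-0.6, 0.3, -0.7]
gripper_width: 0.953
```

{"name": "send_rows", "arguments": {
  "commands": [
    [[0,0,0,0,0,0,0.2],[0,0,0,0,0,0,-1],[0,0,0,0,0,0,-1],[0,0,0,0,0,0,-1],[0,0,0,0,0,0,-1],[0,0,0,0,0,0,-1]]
  ]
}}

```text
time_s: 8.7
position: [474.9, -217.5, 29.0]
tool_rot: [[0.0, 0.17, 0.985], [-0.0, 0.985, -0.17], [-1.0, -0.0, 0.0]]
wrist_force: [-1.0, 0.1, 2.9]
gripper_width: 0.576
```

```bash
python3 - <<'E'
from h import *
s=robot.read_state();print(s['time_s'],s['position'],s['gripper_width']*93,s['wrist_force'])
E
```

```text
8.7 [ 474.92086077 -217.51437039   29.01726364] 53.57617593114122 [-1.01755703  0.13827333  2.9413553 ]
```

{"name": "send_rows", "arguments": {
  "commands": [
    [[-1,0,0,0,0,0,-1],[-4,0,0,0,0,0,-1],[-8,0,0,0,0,0,-1],[-12,0,0,0,0,0,-1],[-16,0,0,0,0,0,-1],[-19,0,0,0,0,0,-1],[-19,0,0,0,0,0,-1]]
  ]
}}

```text
time_s: 9.4
position: [476.7, -218.7, 223.5]
tool_rot: [[0.007, 0.17, 0.985], [-0.005, 0.986, -0.17], [-1.0, -0.004, 0.008]]
wrist_force: [0.5, -0.9, -2.7]
gripper_width: 0.577
```

```bash
python3 - <<'E'
from h import *
s=robot.read_state();print(s['time_s'],s['position'],s['gripper_width']*93,s['wrist_force'])
go((575,44.5,225),toolR(80))
E
```

```text
9.4 [ 476.73389582 -218.72023152  223.49473871] 53.69702890497268 [ 0.50430479 -0.92601886 -2.68302785]
shift cm [-0.22 27.61  5.22] turn [0.2 0.5 0.2]
```

{"name": "send_rows", "arguments": {
  "commands": [
    [[-0.5,4,0.8,0,0,0,-1],[-0.5,8.5,1.7,0,0,0,-1],[-0.5,13,2.6,0,0,0,-1],[-0.5,17.5,3.5,0,0,0,-1],[-0.5,21.5,4.3,0,0,0,-1],[-0.5,25,5.0,0,0,0,-1],[-0.5,27.5,5.4,0,0,0,-1],[-0.5,27.5,5.4,0,0,0,-1]]
  ]
}}

```text
time_s: 10.2
position: [574.1, 47.9, 221.3]
tool_rot: [[-0.003, 0.166, 0.986], [0.002, 0.986, -0.166], [-1.0, 0.001, -0.004]]
wrist_force: [-0.9, -0.2, -3.6]
gripper_width: 0.579
```

{"name": "send_rows", "arguments": {
  "commands": [
    [[0,0,0,0,0,0,-1],[0,0,0,0,0,0,-1],[0,0,0,0,0,0,-1]]
  ]
}}

```text
time_s: 10.5
position: [574.2, 43.4, 223.2]
tool_rot: [[-0.001, 0.171, 0.985], [-0.0, 0.985, -0.171], [-1.0, -0.0, -0.001]]
wrist_force: [-0.2, 0.7, -2.2]
gripper_width: 0.579
```

```bash
python3 - <<'E'
from h import *
s=robot.read_state();print(s['time_s'],s['position'],s['gripper_width']*93,s['wrist_force'],s['joint_positions'].round(2))
ci=info('wrist');w=snap('wrist','w4')
import pickle;pickle.dump((ci,s),open('ci4.pkl','wb'))
print(proj('wrist',(575,44.5,35),ci),proj('wrist',(575,44.5,53),ci), 'core foot',proj('wrist',s['position']-[0,0,29],ci))
E
```

```text
10.5 [574.19352677  43.39282647 223.16520343] 53.83298014438996 [-0.24303864  0.71061196 -2.22809074] [-0.12  0.3   1.46 -0.    1.38 -1.52]
[260.12865966 173.16409325] [260.22228949 176.74161956] core foot [259.52409534 224.4683069 ]
```

View pics/w4.png

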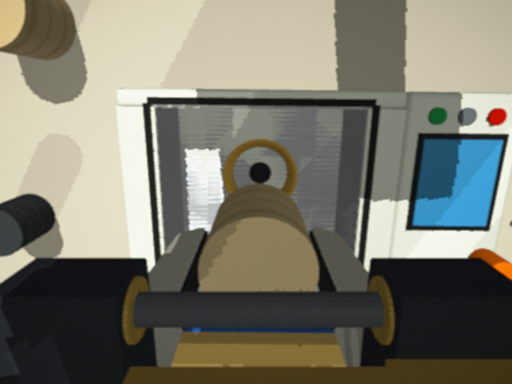

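The ring's dark centre is at (260,173), predicted at (260.1,173.2). The ring spans columns 223–297, so its centre is also column 260. The held core is upright, with its foot's edge at about row 185.

```bash
python3 - <<'E'
from h import *
import pickle
ci,s=pickle.load(open('ci4.pkl','rb'));c2=pickle.load(open('ci2.pkl','rb'))
print('seat tri',tri([ray('wrist',(340,152),c2),ray('wrist',(260,173),ci)]))
w=cv2.imread('pics/w4.png').astype(int)
print([ (r,w[r,258].tolist()) for r in range(178,194,1)])
f=s['position']-[0,0,29]; a=np.linspace(0,2*np.pi,180)
q=np.array([proj('wrist',f+27*np.array([np.cos(t),np.sin(t),0]),ci) for t in a]); print('foot rows',q[:,1].min(),'cols',q[:,0].min(),q[:,0].max())
for d in(-4,4): print(d,proj('wrist',f+[d-27,0,0],ci))
# ring outer ellipse (upper half) via mask
hsv=cv2.cvtColor(w.astype(np.uint8),cv2.COLOR_BGR2HSV);m=cv2.inRange(hsv,(12,140,80),(30,255,255));m[:130]=0;m[182:]=0;m[:,:215]=0;m[:,305:]=0
ys,xs=np.nonzero(m);k=[(xs[ys==y].min(),xs[ys==y].max()) for y in range(145,182,6)];print(k,ys.min())
q=np.array([proj('wrist',np.array([575,44.5,53])+r*np.array([np.cos(t),np.sin(t),0]),ci) for r in(36,) for t in a]);print(q.min(0),q.max(0))
go((575,44.5,80),toolR(80))
E
```

```text
seat tri (array([572.27819054,  44.74441102,  46.69536647]), [np.float64(0.11121090821529261), np.float64(0.11121090821523716)])
[(178, [20, 19, 20]), (179, [22, 19, 20]), (180, [18, 17, 16]), (181, [16, 15, 14]), (182, [29, 28, 29]), (183, [45, 53, 58]), (184, [53, 72, 79]), (185, [56, 78, 88]), (186, [56, 78, 87]), (187, [55, 76, 87]), (188, [53, 76, 85]), (189, [46, 70, 79]), (190, [48, 70, 80]), (191, [52, 73, 83]), (192, [54, 77, 86]), (193, [56, 78, 87])]
foot rows 182.25299443462427 cols 216.14599454467358 302.9163660369706
-4 [250.71130183 176.48876329]
4 [253.05217865 189.23321273]
[(np.int64(241), np.int64(279)), (np.int64(233), np.int64(286)), (np.int64(229), np.int64(291)), (np.int64(226), np.int64(294)), (np.int64(225), np.int64(295)), (np.int64(224), np.int64(296)), (np.int64(225), np.int64(295))] 140
[225.21613348 141.55366268] [295.23713628 210.05750066]
shift cm [14.34  0.13  0.05] turn [ 0.1 -0.   0. ]
```

{"name": "send_rows", "arguments": {
  "commands": [
    [[3,0.1,0.05,0,0,0,-1],[6,0.1,0.05,0,0,0,-1],[9,0.1,0.05,0,0,0,-1],[11.5,0.1,0.05,0,0,0,-1],[13,0.1,0.05,0,0,0,-1],[13.8,0.1,0.05,0,0,0,-1],[13.8,0.1,0.05,0,0,0,-1],[13.8,0.1,0.05,0,0,0,-1]]
  ]
}}

```text
time_s: 11.35
position: [575.9, 44.9, 86.5]
tool_rot: [[0.001, 0.17, 0.985], [-0.0, 0.985, -0.17], [-1.0, 0.0, 0.001]]
wrist_force: [-0.9, 1.0, -2.4]
gripper_width: 0.576
```

```bash
python3 - <<'E'
from h import *
s=robot.read_state();print(s['time_s'],s['position'],s['gripper_width']*93,s['wrist_force'])
go((575,44.5,64),toolR(80))
E
```

```text
11.35 [575.94753109  44.92984734  86.48137965] 53.55785189711064 [-0.88011609  0.96007437 -2.42372332]
shift cm [ 2.25 -0.06 -0.09] turn [ 0.2  0.1 -0. ]
```

{"name": "send_rows", "arguments": {
  "commands": [
    [[0.3,0,0,0,0,0,-1],[0.6,0,0,0,0,0,-1],[0.9,0,0,0,0,0,-1],[1.2,0,0,0,0,0,-1],[1.4,0,0,0,0,0,-1],[1.6,0,0,0,0,0,-1],[1.6,0,0,0,0,0,-1],[1.6,0,0,0,0,0,-1]]
  ]
}}

```text
time_s: 12.15
position: [575.3, 45.4, 69.6]
tool_rot: [[-0.0, 0.17, 0.985], [0.0, 0.985, -0.17], [-1.0, 0.0, -0.0]]
wrist_force: [0.5, 0.7, -3.2]
gripper_width: 0.578
```

{"name": "send_rows", "arguments": {
  "commands": [
    [[0.1,0,0,0,0,0,-1],[0.2,0,0,0,0,0,-1],[0.3,0,0,0,0,0,-1],[0.4,0,0,0,0,0,-1],[0.5,0,0,0,0,0,-1],[0.5,0,0,0,0,0,-1],[0.5,0,0,0,0,0,-1]]
  ]
}}

```text
time_s: 12.85
position: [575.3, 45.4, 64.6]
tool_rot: [[-0.0, 0.17, 0.985], [0.0, 0.985, -0.17], [-1.0, 0.0, -0.0]]
wrist_force: [0.5, 0.3, -2.8]
gripper_width: 0.578
```

{"name": "send_rows", "arguments": {
  "commands": [
    [[0.04,0,0,0,0,0,-1],[0.08,0,0,0,0,0,-1],[0.12,0,0,0,0,0,-1],[0.12,0,0,0,0,0,-1],[0.12,0,0,0,0,0,-1]]
  ]
}}

```text
time_s: 13.35
position: [575.4, 45.4, 64.0]
tool_rot: [[0.0, 0.17, 0.986], [-0.0, 0.986, -0.17], [-1.0, -0.0, 0.0]]
wrist_force: [-2.7, 0.6, 4.7]
gripper_width: 0.578
```

Floor contact: the vertical force rose from −2.8 to +4.7 N at z 64.0, where 64 was expected. Releasing and rising.

{"name": "send_rows", "arguments": {
  "commands": [
    [[0,0,0,0,0,0,0.2],[0,0,0,0,0,0,0.3],[0,0,0,0,0,0,0.5],[0,0,0,0,0,0,0.6],[0,0,0,0,0,0,0.6],[0,0,0,0,0,0,0.6],[0,0,0,0,0,0,0.6],[0,0,0,0,0,0,0.6]]
  ]
}}

```text
time_s: 14.15
position: [575.3, 45.3, 63.5]
tool_rot: [[0.0, 0.17, 0.985], [-0.0, 0.985, -0.17], [-1.0, -0.0, 0.0]]
wrist_force: [-0.1, 0.2, 0.1]
gripper_width: 0.797
```

{"name": "send_rows", "arguments": {
  "commands": [
    [[-2,0,0,0,0,0,0.6],[-6,0,0,0,0,0,0.6],[-10,0,0,0,0,0,0.6],[-14,0,0,0,0,0,0.6],[-18,0,0,0,0,0,0.6],[-20,0,0,0,0,0,0.6],[-20,0,0,0,0,0,0.6],[-20,0,0,0,0,0,0.6]]
  ]
}}

```text
time_s: 14.95
position: [575.1, 45.4, 262.9]
tool_rot: [[-0.0, 0.17, 0.985], [0.0, 0.985, -0.17], [-1.0, -0.0, -0.0]]
wrist_force: [-0.2, 0.6, -0.3]
gripper_width: 0.802
```

```bash
python3 - <<'E'
from h import *
s=robot.read_state();print(s['time_s'],s['position'],s['gripper_width']*93,s['wrist_force'])
ci=info('wrist');w=snap('wrist','w5')
print('top',proj('wrist',(575,44.5,95),ci),'seat',proj('wrist',(575,44.5,35),ci))
b=snap('top','t5');a=snap('scene','s5')
cv2.imwrite('pics/c5.png',np.hstack([w[90:300,100:420],cv2.resize(np.vstack([a[120:225,225:345],b[110:215,190:310]]),(240,420))[:210] if 0 else cv2.resize(a[115:220,225:330],(210,210)),cv2.resize(b[115:220,190:295],(210,210))]))
bar=np.array([676,28.6,0])+23*AX()[0];bar[2]=344;print('bar est',bar)
E
```

```text
14.95 [575.05574046  45.41162818 262.91829045] 74.63027447933307 [-0.19848299  0.57564502 -0.27783037]
top [258.07306623 176.60774774] seat [258.08424769 165.80042529]
bar est [698.65057832  24.60609191 344.        ]
```

View pics/c5.png

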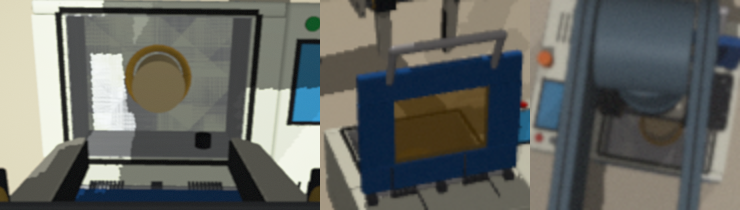

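The core stands in the ring, its top at about wrist pixel (258,172), and the lid is open. I'll check the core's pose and the bar's place numerically.

```bash
python3 - <<'E'
from h import *
ci=info('wrist');w=cv2.imread('pics/w5.png');hsv=cv2.cvtColor(w,cv2.COLOR_BGR2HSV)
print(hsv[175,258],hsv[150,258],hsv[178,229])
m=cv2.inRange(hsv,(10,50,90),(30,135,255));r=np.zeros_like(m);r[120:215,215:305]=255;m&=r
m=cv2.morphologyEx(m,cv2.MORPH_OPEN,np.ones((5,5)))
c=max(cv2.findContours(m,cv2.RETR_EXTERNAL,cv2.CHAIN_APPROX_NONE)[0],key=cv2.contourArea)
e=cv2.fitEllipse(c);print('core',e,cv2.boundingRect(c),onz('wrist',e[0],95,ci).round(1))
m=cv2.inRange(hsv,(10,140,60),(30,255,255))&r
ys,xs=np.nonzero(m);print('ring',xs.min(),xs.max(),ys.min(),ys.max())
q=np.array([proj('wrist',np.array([575,44.5,53])+36*np.array([np.cos(t),np.sin(t),0]),ci) for t in np.linspace(0,6.28,90)]);print(q.min(0),q.max(0))
for t,z in((27,95),):
  q=np.array([proj('wrist',np.array([575,44.5,z])+t*np.array([np.cos(u),np.sin(u),0]),ci) for u in np.linspace(0,6.28,90)]);print('core pred',q.min(0),q.max(0))
# bar in scene: crop scale 2, origin (225,115) ends approx (392-320,48)/2,(505-320,33)/2
bar=np.array([676,28.6,0])+23*AX()[0];bar[2]=344
for k in(-68,68):print('bar end',proj('scene',bar+k*AX()[1]))
print('seen',(225+72/2,115+50/2),(225+182/2,115+35/2))
go(bar+[0,0,60],toolR(-10))
E
```

```text
[ 22  93 113] [21 97 89] [ 21 199 114]
core ((258.2802429199219, 176.14842224121094), (51.56779861450195, 53.43288040161133), 74.36003875732422) (232, 151, 53, 52) [572.9  45.   95. ]
ring 226 290 135 188
[226.56046543 138.3670525 ] [289.80031572 200.57852513]
core pred [231.65120956 151.74962242] [284.70125532 203.60392088]
bar end [261.94184004 140.30378078]
bar end [315.97901362 131.82085541]
seen (261.0, 140.0) (316.0, 132.5)
shift cm [-14.31   0.05  12.55] turn [90.2 -0.2  0.2]
```

{"name": "send_rows", "arguments": {
  "commands": [
    [[-5,0,0,0,0,0,-0.2],[-10,0,0,0,0,0,-0.2],[-14.3,0,0,0,0,0,-0.2],[-14.3,0,0,40,0,0,-0.2],[-14.3,0,0,40,0,0,-0.2],[-14.3,0,0,60,0,0,-0.2],[-14.3,0,0,60,0,0,-0.2],[-14.3,0,0,60,0,0,-0.2]]
  ]
}}

```text
time_s: 15.9
position: [575.2, 45.4, 404.6]
tool_rot: [[-0.003, 0.8, 0.6], [0.0, 0.6, -0.8], [-1.0, -0.002, -0.002]]
wrist_force: [0.1, -0.1, -0.3]
gripper_width: 0.398
```

```bash
python3 - <<'E'
from h import *
s=robot.read_state();print(s['position'],s['joint_positions'].round(2))
go((698.5,24.5,404),toolR(-10))
E
```

```text
[575.17020702  45.37433611 404.61716486] [-0.11  0.26  1.09 -0.    1.79 -0.76]
shift cm [0.02 8.61 9.07] turn [46.9 -0.1  0.2]
```

{"name": "send_rows", "arguments": {
  "commands": [
    [[0,0,0,46.9,0,0,-0.2],[0,2,2,46.9,0,0,-0.2],[0,5,5,46.9,0,0,-0.2],[0,8.6,9.1,46.9,0,0,-0.2],[0,8.6,9.1,46.9,0,0,-0.2],[0,8.6,9.1,46.9,0,0,-0.2],[0,8.6,9.1,46.9,0,0,-0.2],[0,8.6,9.1,46.9,0,0,-0.2]]
  ]
}}

```text
time_s: 16.7
position: [698.7, 25.0, 405.3]
tool_rot: [[-0.002, 0.986, -0.165], [0.0, -0.165, -0.986], [-1.0, -0.002, 0.0]]
wrist_force: [-0.3, -0.1, -0.4]
gripper_width: 0.401
```

```bash
python3 - <<'E'
from h import *
s=robot.read_state();print(s['time_s'],s['position'],s['joint_positions'].round(2),s['gripper_width'])
go((698.5,24.5,326),toolR(-10))
ci=info('wrist');w=snap('wrist','w6')
for k in(-68,0,68):print('bar',proj('wrist',np.array([698.5,24.5,344])+k*AX()[1],ci))
E
```

```text
16.7 [698.74303044  25.03659778 405.32014389] [-0.12  0.53  0.69 -0.    1.92  0.04] 0.4009903369475042
shift cm [7.93 0.   0.06] turn [0.5 0.  0.1]
bar [258.10452749 291.5874112 ]
bar [258.88445107 207.24654146]
bar [259.791041   109.20798493]
```

View pics/w6.png

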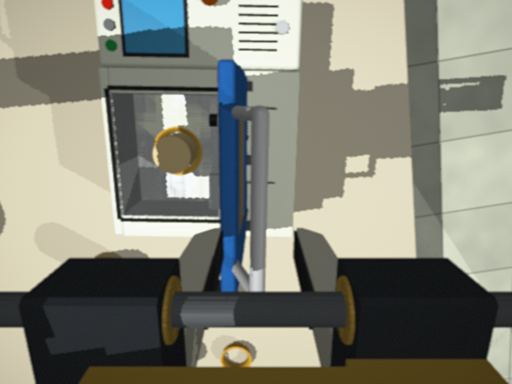

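The bar is at columns 257–261, centred between the fingers as predicted, and the core stands in the ring at (177,150). Descending and gripping.

{"name": "send_rows", "arguments": {
  "commands": [
    [[3,0,0,0,0,0,-0.2],[6,0,0,0,0,0,-0.2],[7.9,0,0,0,0,0,-0.2],[7.9,0,0,0,0,0,-0.2],[7.9,0,0,0,0,0,-0.6],[7.9,0,0,0,0,0,-1],[7.9,0,0,0,0,0,-1],[7.9,0,0,0,0,0,-1]]
  ],
  "force": 20
}}

```text
time_s: 17.55
position: [699.0, 25.0, 328.9]
tool_rot: [[0.002, 0.986, -0.167], [-0.0, -0.167, -0.986], [-1.0, 0.002, -0.0]]
wrist_force: [-1.7, 0.1, 3.3]
gripper_width: 0.12
```

```bash
python3 - <<'E'
from h import *
s=robot.read_state();print(s['time_s'],s['position'],s['wrist_force'],s['gripper_width']*93)
lidpath(0,1.55,[1.5,1.45,1.4,1.35,1.3,1.25,1.2,1.15,1.1,1.05,1.0,.95,.92],np.array(s['tool_rot']),0)
E
```

```text
17.55 [699.04684937  25.00838573 328.87723986] [-1.67136801  0.05533807  3.32770931] 11.130064795141843
1.5 [-0.1, -1.1, -0.0]
1.45 [-0.1, -2.2, -0.0]
1.4 [-0.1, -3.4, -0.0]
1.35 [-0.0, -4.5, -0.0]
1.3 [0.1, -5.6, -0.0]
1.25 [0.3, -6.7, -0.0]
1.2 [0.5, -7.8, -0.0]
1.15 [0.8, -8.9, -0.1]
1.1 [1.2, -9.9, -0.1]
1.05 [1.6, -11.0, -0.1]
1.0 [2.0, -12.0, -0.1]
0.95 [2.5, -13.0, -0.1]
0.92 [2.9, -13.6, -0.1]
```

{"name": "send_rows", "arguments": {
  "commands": [
    [[-0.1,-1.1,0,0,0,0,-1],[-0.1,-2.2,0,0,0,0,-1],[-0.1,-3.4,0,0,0,0,-1],[0,-4.5,0,0,0,0,-1],[0.1,-5.6,0,0,0,0,-1],[0.3,-6.7,0,0,0,0,-1],[0.5,-7.8,0,0,0,0,-1],[0.5,-7.8,0,0,0,0,-1]]
  ]
}}

```text
time_s: 18.35
position: [621.4, 39.3, 323.5]
tool_rot: [[0.001, 0.986, -0.166], [0.001, -0.166, -0.986], [-1.0, 0.001, -0.002]]
wrist_force: [0.4, 5.2, 2.1]
gripper_width: 0.124
```

```bash
python3 - <<'E'
from h import *
s=robot.read_state();print(s['time_s'],s['position'],s['wrist_force'],s['gripper_width']*93)
lidpath(0,1.2,[1.15,1.1,1.05,1.0,.95,.92],np.array(s['tool_rot']),0)
E
```

```text
18.35 [621.40140248  39.26730317 323.48826756] [0.43075326 5.23852084 2.11422969] 11.501917050713441
1.15 [0.3, -1.1, -0.0]
1.1 [0.6, -2.1, -0.0]
1.05 [1.1, -3.2, -0.0]
1.0 [1.5, -4.2, -0.0]
0.95 [2.0, -5.2, -0.0]
0.92 [2.3, -5.8, -0.0]
```

{"name": "send_rows", "arguments": {
  "commands": [
    [[0.3,-1.1,0,0,0,0,-1],[0.6,-2.1,0,0,0,0,-1],[1.1,-3.2,0,0,0,0,-1],[1.5,-4.2,0,0,0,0,-1],[2.0,-5.2,0,0,0,0,-1],[2.3,-5.8,0,0,0,0,-1],[2.3,-5.8,0,0,0,0,-1],[2.3,-5.8,0,0,0,0,-1]]
  ]
}}

```text
time_s: 19.15
position: [565.1, 49.2, 299.9]
tool_rot: [[0.001, 0.986, -0.167], [0.002, -0.167, -0.986], [-1.0, 0.0, -0.003]]
wrist_force: [0.0, 5.4, 0.4]
gripper_width: 0.123
```

{"name": "send_rows", "arguments": {
  "commands": [
    [[0,0,0,0,0,0,-1],[0,0,0,0,0,0,-1],[0,0,0,0,0,0,-1],[0,0,0,0,0,0,-1]]
  ]
}}

```text
time_s: 19.55
position: [565.3, 49.1, 300.0]
tool_rot: [[0.001, 0.986, -0.167], [0.002, -0.167, -0.986], [-1.0, 0.0, -0.003]]
wrist_force: [-0.4, 6.4, 1.7]
gripper_width: 0.12
```

```bash
python3 - <<'E'
from h import *
s=robot.read_state();print(s['time_s'],s['position'],s['wrist_force'],s['gripper_width']*93,np.abs(s['qd']).max())
H=np.array([676,28.6,121]);ax,ay=AX();b=s['position']+[0,0,17.0]-H;print('theta from bar',np.arctan2(b[2],-b@ax)-.1255,np.hypot(b[2],b@ax),'lateral',b@ay)
a=snap('scene','s7');w=snap('wrist','w7');ci=info('wrist')
for t in(.8,.92,1.02,1.1):
  B=H-223.8*np.cos(t+.1255)*ax+[0,0,223.8*np.sin(t+.1255)]; print(t,[proj('scene',B+k*ay).round(1).tolist() for k in(-68,68)])
B=H-102*ax;B[2]=95;print('core top',proj('wrist',B,ci))
cv2.imwrite('pics/c7.png',np.hstack([cv2.resize(a[110:235,225:350],(375,375),interpolation=cv2.INTER_CUBIC),cv2.resize(w,(420,315))[:,:,:] if 0 else cv2.copyMakeBorder(cv2.resize(w,(420,315)),0,60,0,0,cv2.BORDER_CONSTANT)]))
E
```

```text
19.55 [565.34152098  49.11623843 300.00102105] [-0.44333675  6.39506528  1.65257594] 11.162769357116014 0.001375995208615783
theta from bar 0.9240782515152162 226.01247163075553 lateral 0.9889074398345414
0.8 [[244.4, 128.1], [292.8, 120.8]]
0.92 [[246.5, 126.7], [295.8, 119.3]]
1.02 [[248.5, 126.4], [298.6, 118.9]]
1.1 [[250.3, 126.8], [301.0, 119.3]]
core top [268.04032756 169.29948277]
```

View pics/c7.png

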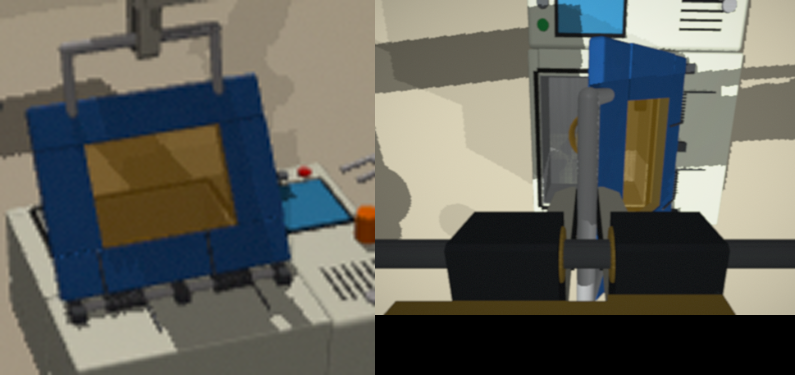

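The lid is held at about 0.92 rad by kinematics. In the scene view the bar ends are at (246,126) and (298,119), which fits 0.91–0.99. I'll check the bystanders numerically and hand in.

```bash
python3 - <<'E'
from h import *
a=cv2.imread('pics/s0.png');b=cv2.imread('pics/s7.png')
for n,(x0,y0,x1,y1) in dict(mud=(112,216,142,248),basalt=(168,233,196,260),ring=(114,254,148,278),caliper=(345,158,385,184)).items():
    r=cv2.matchTemplate(b[y0-8:y1+8,x0-8:x1+8],a[y0:y1,x0:x1],cv2.TM_CCOEFF_NORMED);_,v,_,l=cv2.minMaxLoc(r);print(n,'shift px',l[0]-8,l[1]-8,round(v,3))
s=robot.read_state();print(s['time_s'],s['wrist_force'],s['gripper_width'])
robot.hand_in()
E
```

```text
mud shift px 0 0 0.999
basalt shift px 0 0 0.996
ring shift px 0 0 0.999
caliper shift px 0 0 0.629
19.65 [0.10435623 4.99129738 1.30800851] 0.12005957779616222
the job is handed in; nothing more can be done
```

The job is done and handed in at 19.65 s; no verdict is reported. I opened the lid until it stayed up by itself and stood the sandstone core in the ring. Then I gripped the bar again, eased the lid down and finished still holding it.

**Lid:**
- It is held still at about 0.92 rad, roughly 7° below balance, going by the arm's position.
- The scene view of the bar fits 0.91–0.99 rad. The upper end of that is slightly above your 5–10° band but still inside the judged range.
- A sideways force of 5–6 N remains on the grip, along the bar.

**Core:**
- It was set down on floor contact: the vertical force rose from −2.8 to +4.7 N at the expected height.
- After release, its outline matched the prediction for a seated, upright core to about 1 px; its fitted centre was about 2 mm off.
- I did not re-measure it after lowering the lid. Nothing touched it in between.

**Bystanders:**
- The mudstone, basalt and loose ring show no shift in the scene view.
- The caliper also shows no shift, but its image match was weak (0.63), possibly because the shadows there changed. The arm did not go near it after leaving the start pose.

**Height check:** The ring centre's height came out at 47 mm from two wrist views close together, against 35 mm in the text. I relied on the floor contact, which agreed with 35 mm.

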